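Feed one cover plate from the spring-slide magazine and fit it on the studs

TASK

Feed one brass plate out of the green magazine: push the red handle of the feed slide all the way to its end stop, then let go of it there so that it snaps back home on its own. Then take the plate that came out, turn it to match the four studs of the blue fixture and lower it over them until it lies flat on the block. Leave the second plate in the magazine and the other things on the table where they are.

Things in the scene. Friction and masses are not known exactly. Their poses are not given: they have to be found in the camera images.
- magazine: Fixed plate magazine, origin on the table under its centre. Green open-topped box (x -41 to 41, y -33 to 33 mm, 62 mm high; feet 6 mm high out to y +-54) with two brass plates lying flat one on the other, over an aluminium bed along x (-151 to 129 mm, 36 mm wide, top 30 mm up, foot 50 mm wide, 6 high). Slide and handle are at -x, the outfeed at +x; it pushes to +x.
- feed_slide (a joint): Travel of the feed slide, m: 0 home, 0.082 end stop. A damped spring pulls it home: 3 N at home, 7 N at the end, plus 1 N per 65 mm/s of pushing speed. Let go at the end it is home in about 0.4 s. A full stroke pushes the bottom plate wholly out onto the outfeed; when the slide is home the next plate has dropped to the bottom.
- slide_handle (a point): Centre of the push face of the slide's red upright handle (moves with it), 60 mm above the table. The face looks to the magazine's -x, 32 mm wide, from 37 to 76 mm above the table; handle 14 mm thick, nothing above it: fingers lifted above 76 mm are clear of it. Push to the magazine's +x.
- plate_a_center (a point): Centre (half-way up) of the bottom plate, which is fed. Brass, 72 (x) x 54 (y) x 8 mm, about 0.1 kg, z up; four through holes of 12 mm at x +-24, y +-15 mm (a half turn changes nothing). In the magazine its x lies along the magazine's x.
- plate_b_center (a point): Centre of the second plate, same as the first, lying on it at the start; it must stay in the magazine.
- magazine_bottom (a point): Point fixed to the magazine: where the centre of a plate lies that is at the bottom of the magazine, 34 mm above the table.
- fixture: Stud fixture, fixed; origin on the table under its centre. Blue block 66 (x) x 40 (y) x 30 mm high on a dark foot 116 x 40 x 6 mm. Four steel studs of 8 mm stand on the block at x +-24, y +-15 mm, 18 mm tall, the top 7 mm tapering to 3 mm. A seated plate has its x along the fixture's x (either way round) and overhangs the block by 7 mm on each long side.
- fixture_seat (a point): Where the centre of the plate must come when it lies flat on the block over the studs: on the fixture's axis, 34 mm above the table; axes as the fixture.
- oil_bottle: Bystander: oil bottle with red nozzle, 37 mm wide, 120 mm tall; origin under its centre.
- die_b: Bystander: crimp die, 33 x 56 x 69 mm; origin under its centre.
- tape_2: Bystander: tan tape roll, 94 mm across, 25 mm high; origin under its centre.
- tape_1: Bystander: black tape roll, 55 mm across, 19 mm high; origin under its centre.
- outfeed (a point): Point fixed to the magazine, about where the fed plate's centre comes to lie: 80 mm along its x, 34 mm above the table. The plate overhangs the bed by 9 mm on each long side, so it can be gripped from above across its 54 mm, fingers beside the bed. A bumper 6 mm high ends the bed at x = 123 mm.

How it is judged:
By the outcome, as a careful person would: the job done as asked, in the order asked, and still so for the second after the job is handed in, with the robot touching nothing.
It also fails if it takes over 56 s, if anything falls off the work surface, if the arm or the gripper's body presses on something with over 40 N, if the wrist force passes 120 N, or if a joint passes its speed limit or range.

ROBOT

A 6-joint arm with a two-finger parallel gripper is mounted at the origin on a cart in front of the work surface, level with it; the furniture and walls round the work are solid. World frame = base frame: x ahead of the robot, y to its left, z up, the work surface at z = 0. Lengths are in m, angles in rad, forces in N, time in s.
With the tool pointing down it reaches from about 0.25 to 0.775 m from the base axis. Payload 4 kg.
Tool frame: the origin (TCP) lies at the very end of the fingers, on their centre line; the grasp point (between the pads) lies 19 mm behind it (robot.hold_point_z is the distance from the TCP to the grasp point, in m); z points along the fingers, y is the line along which they close (so a half turn about z gives the same grasp; the last joint's range is limited). The gripper opens to 94 mm and grips with 3 to 60 N. Pads are 16 mm wide; open, the fingers measure 119 mm over their backs; the gripper's body (75 mm by 177 mm) begins 78 mm behind the grasp point.
Start: joints at [1.178, 0.087, 1.371, -0, 1.684, -0.103], TCP at [0.157, 0.527, 0.206] pointing down, gripper open.
Joint ranges: [-3.1, 3.1], [-0.76, 2.03], [0.27, 2.55], [-1.08, 4.22], [0.17, 2.65], [-2.57, 2.57]. Speed limits (rad/s): [2.79, 2.79, 3.14, 3.14, 3.14, 3.14].

INTERFACE

Orientations are given as [roll, pitch, yaw] about the fixed x, y, z axes, in that order (R = Rz(yaw) Ry(pitch) Rx(roll)).
In Python, from bench import robot gives the robot as it stands.
- The arm moves only by the tool carry_out, never from a script. Its argument "steps" is a list of rows, each a list of 3 entries, a list of its own where there are three numbers: the shift along the tool's x, y, z in m, then the turn about the tool's z in units of 10 degrees (1.0 is 10 degrees), then the closure, from -1 (fully open) to 1 (shut). In form: [[[tx, ty, tz], roll, jaw], ...]. A call has 1 to 10 rows; each row is the pose to reach, as a shift and turn from the pose commanded when the call began, along the tool's axes at that moment; what a row does not reach only later rows make up. A row lasts 1/8 s, in which the tool goes at most 62.5 mm and 10.7 degrees, less where a joint would pass 70% of its speed; a pose out of reach is approached as far as the arm can. A call with a gripper value outside its range is refused whole. The fingers move at their own pace and stop on an object; the grip force is fixed at half the most. Time passes only in rows, so rows that repeat a pose let the fingers close. It gives the time, the measured TCP pose, the force, the opening and the grip force at its end, in the units of the state.
- robot.get_obs(): the state, without advancing time (a new reading comes with each control period).
- robot.snapshot(name): name is "scene" or "top"; returns a dict with "image" (384x512x3 uint8, red, green, blue), "z_map" (384x512 float32, m along the optical axis (not along the pixel's ray), 0 where there is no reading), "mtx" (3x3 intrinsics, pixels), "R" (3x3) and "t" (3): a world point X has camera coordinates R X + t. Camera axes: x right, y down, z forward; pixel columns grow to the right and rows downward; lengths in m; the calibration is good to about 2 mm. A picture is of the moment at which its call begins.
- robot.close_job(): hands the job in; it is judged then, once.
The state is a dict: "time": time; "joint_positions": joint angles; "qvel": joint speeds; "joint_torque": joint torques, N m; "tool_pos": TCP position; "ee_rot": TCP orientation; "wrist_force": force on the tool from outside, world axes, zero at the start; "wrist_torque": the same for the moment, N m; "width": finger opening in m; "finger_force": force on a finger pad.
Only numpy, scipy, OpenCV 4.12 (cv2) and the standard library are available. Lean on these libraries where they do the work, as an engineer would, in place of code of your own. Each camera call takes 0.05 s, during which the arm holds its last target. There are 200 camera calls.

## Working session

There is one attempt and no reset: what is moved stays moved. The work goes in short steps, Python scripts to look and compute and a tool call to move; the robot and the scene stay as the last step left them, time stands still between calls to the robot, and variables do not carry over. Pictures are saved under pics/ and viewed, at most 10 in all, crops included, and the job is handed in when it is done.

Besides the shell and the picture viewer there is one more tool, called after "Request:" as name(argument=value, ...), one argument or row to a line, values as JSON. carry_out: Moves the arm, as the interface text tells. Its arguments: {"type":"object","properties":{"steps":{"type":"array","items":{"type":"array"}}},"required":["steps"]}

```bash
mkdir -p pics; cat > h.py <<'E'
import numpy as np, cv2
from bench import robot
def snap(n,f=None):
    s=robot.snapshot(n)
    if f: cv2.imwrite('pics/'+f,s['image'][:,:,::-1])
    return s
def cloud(s):
    v,u=np.mgrid[0:384,0:512]; z=s['z_map']; K=s['mtx']
    P=np.stack([(u-K[0,2])/K[0,0]*z,(v-K[1,2])/K[1,1]*z,z],-1)
    return (P-s['t'])@s['R']
def ray(s,u,v,h):
    d=s['R'].T@np.linalg.inv(s['mtx'])@np.array([u,v,1.]); c=-s['R'].T@s['t']
    return c+d*(h-c[2])/d[2]
def proj(s,X):
    p=s['mtx']@(s['R']@np.asarray(X)+s['t']); return p[:2]/p[2]
E
python3 - <<'E'
from h import *
a=snap('scene'); b=snap('top')
im=np.vstack([a['image'],b['image']])[:,:,::-1]
cv2.imwrite('pics/a.png',a['image'][:,:,::-1]);cv2.imwrite('pics/b.png',cv2.resize(b['image'][:,:,::-1],(800,600),interpolation=cv2.INTER_CUBIC))
for s in(a,b): print(-s['R'].T@s['t'],s['mtx'][0,0],(s['z_map']>0).mean())
print(robot.get_obs())
E
```

```text
[ 0.1027436  -0.32964631  0.52532282] 445.64643262353957 0.9596099853515625
[0.4445547  0.28167385 1.03069501] 440.27113421561 0.9961496988932291
{'time': 0.1, 'joint_positions': array([ 1.17786385e+00,  8.79037881e-02,  1.37208198e+00, -3.41140746e-05,
        1.68359586e+00, -1.03109013e-01]), 'qvel': array([ 0.00081757, -0.00296194, -0.00254992, -0.00221084, -0.00035968,
       -0.00105155]), 'joint_torque': array([ 1.41681263e-03, -3.41253483e+01, -3.03300440e+01,  7.19079422e-02,
        3.04622948e-02, -1.17747486e-04]), 'tool_pos': array([0.15701364, 0.52660295, 0.20441954]), 'ee_rot': array([-3.13961075e+00, -1.70993082e-04,  2.85176521e+00]), 'wrist_force': array([-0.50589754,  0.0135246 , -0.1119774 ]), 'wrist_torque': array([1.07757442e-02, 5.07278990e-02, 4.11059005e-05]), 'finger_force': 0.0, 'width': 0.09386264023884164}
```

View pics/a.png

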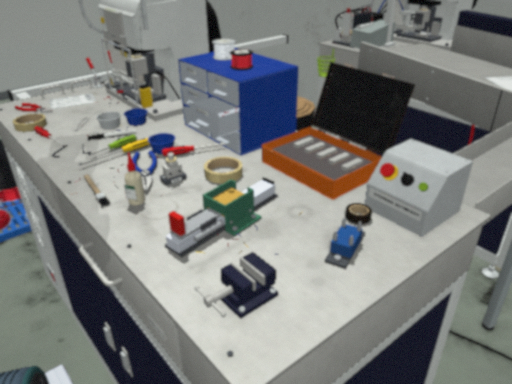

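View pics/b.png

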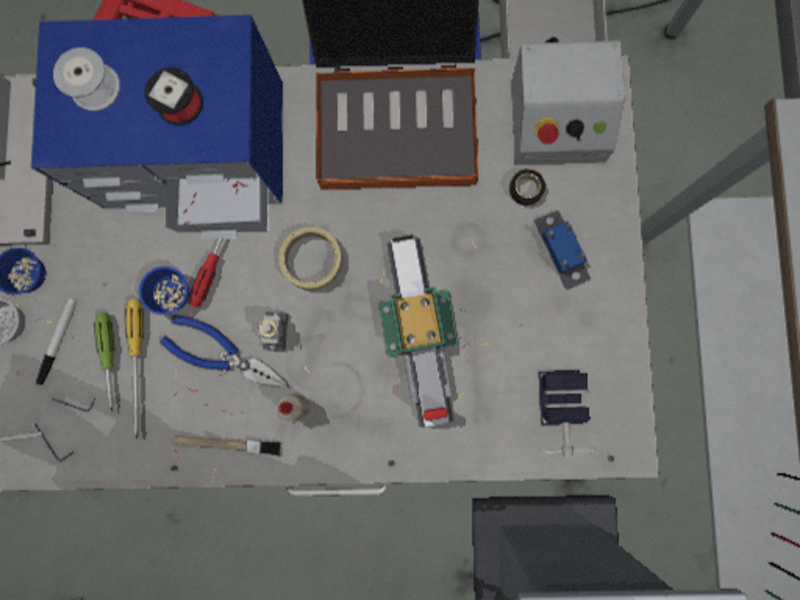

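The top view shows the magazine at (420,320), with the red handle at (435,413) at its near end and the outfeed at (405,262). The blue fixture is at (565,247). The scene view shows the same layout, with the handle at (177,222) and the fixture at (346,243).

```bash
cat > m.py <<'E'
from h import *
s=snap('top'); P=cloud(s); hsv=cv2.cvtColor(s['image'],cv2.COLOR_RGB2HSV)
X,Y,Z=P[...,0],P[...,1],P[...,2]
H,S,V=[hsv[...,i].astype(int) for i in range(3)]
def reg(x0,x1,y0,y1): return (X>x0)&(X<x1)&(Y>y0)&(Y<y1)
def rect(name,m,h):
    m=m.astype(np.uint8); n,l,st,c=cv2.connectedComponentsWithStats(m)
    k=1+np.argmax(st[1:,4]); m=l==k
    v,u=np.nonzero(m)
    W=np.array([ray(s,a,b,h)[:2] for a,b in zip(u,v)])
    r=cv2.minAreaRect((W*1000).astype(np.float32))
    bx=cv2.boxPoints(r); e=bx[1]-bx[0]
    if np.linalg.norm(e)<np.linalg.norm(bx[2]-bx[1]): e=bx[2]-bx[1]
    print(name,len(u),'c',np.round(r[0],1),'size',np.round(r[1],1),'long dir',round(np.degrees(np.arctan2(e[1],e[0]))%180,1),'z med',np.round(np.median(Z[m]),4),'mean',W.mean(0).round(4), 'uv',u.mean().round(1),v.mean().round(1))
    return m
if __name__=='__main__':
    R=reg(.2,.65,.15,.4)
    rect('handle',R&((H<8)|(H>172))&(S>140)&(V>80)&(Z>.06),.076)
    rect('brass',R&(H>14)&(H<28)&(S>100)&(Z>.036)&(Z<.056),.046)
    rect('green',R&(H>60)&(H<90)&(S>90)&(Z>.05),.062)
    rect('bed',R&(Z>.022)&(Z<.038)&(S<60)&(X>.45),.03)
    R=reg(.4,.65,-.05,.15)
    rect('blue',R&(H>95)&(H<125)&(S>110)&(Z>.02),.03)
    rect('foot',R&(Z>.003)&(V<90)&(X<.62)&(Y<.07),.006)
E
python3 m.py; python3 - <<'E'
from h import *
s=snap('top','t.png'); i=s['image'][:,:,::-1]
cv2.imwrite('pics/c.png',np.hstack([cv2.resize(i[145:280,235:300],(385,600)*1,interpolation=2),cv2.resize(i[125:190,335:385],(400,520),interpolation=2)[:,:].copy() if 0 else cv2.copyMakeBorder(cv2.resize(i[125:190,335:385],(400,520),interpolation=2),0,80,0,0,0)]))
E
```

```text
handle 79 c [412.7 273.2] size [12.  28.5] long dir 99.8 z med 0.0762 mean [0.4127 0.273 ] uv 278.4 264.4
brass 643 c [544.3 294.4] size [70.8 53.1] long dir 8.8 z med 0.0464 mean [0.5443 0.2942] uv 267.1 204.8
green 24 c [539.7 325.4] size [34.5  3.3] long dir 11.7 z med 0.0624 mean [0.5384 0.325 ] uv 253.1 207.1
bed 451 c [616.8 306.3] size [70.5 35.7] long dir 9.0 z med 0.0307 mean [0.6159 0.3065] uv 261.1 174.7
blue 232 c [637.3  71.1] size [40.  41.6] long dir 111.2 z med 0.0299 mean [0.6345 0.0722] uv 362.7 163.9
foot 113 c [609.6  57. ] size [27.2 37.4] long dir 115.0 z med 0.0064 mean [0.6077 0.0548] uv 368.7 176.9
```

View pics/c.png

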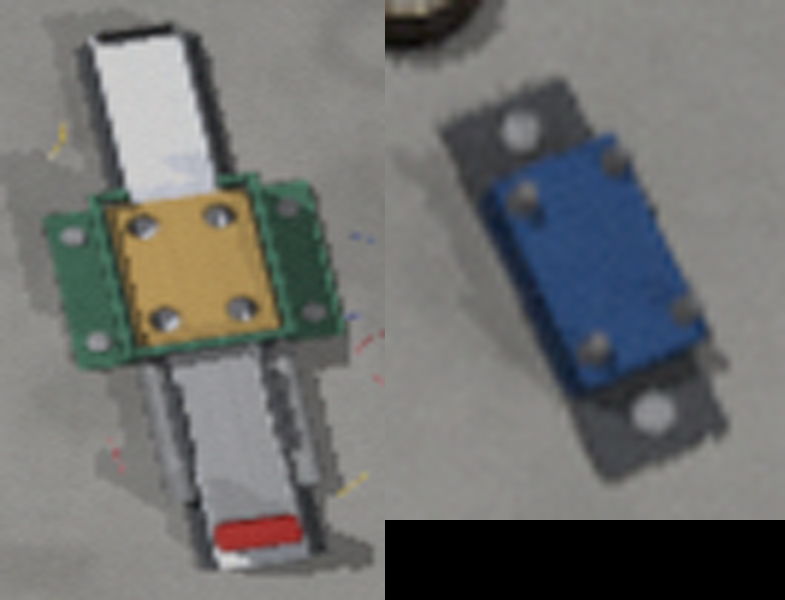

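```bash
cat > g.py <<'E'
import sys
from h import *
from scipy.spatial.transform import Rotation as Ro
def go(x,y,z,yaw):
    o=robot.get_obs(); R=Ro.from_euler('xyz',o['ee_rot']).as_matrix()
    d=R.T@(np.array([x,y,z])-o['tool_pos']); y0=np.degrees(o['ee_rot'][2])
    print('tool shift',d.round(4),'turn',round(-((yaw-y0+180)%360-180)/10,3),'at',o['tool_pos'].round(4),'rpy',np.degrees(o['ee_rot']).round(2),'F',o['wrist_force'].round(1),'w',round(o['width'],4),'t',o['time'])
def mag(a,b=0,c=(.5445,.2943),yaw=9.0):
    t=np.radians(yaw); return c[0]+a*np.cos(t)-b*np.sin(t), c[1]+a*np.sin(t)+b*np.cos(t)
if __name__=='__main__': go(*map(float,sys.argv[1:]))
E
python3 - <<'E'
from m import *
from g import *
R=reg(.5,.72,0,.15)
rect('blue',R&(H>95)&(H<125)&(S>110)&(Z>.02),.03)
rect('foot',R&(Z>-.01)&(V<110)&(Y<.11),.01)
rect('studs',R&(Z>.036),.045)
m=(R&(Z>.038)&(Y<.11)).astype(np.uint8); n,l,st,c=cv2.connectedComponentsWithStats(m)
for k in range(1,n): print(st[k,4],P[l==k].mean(0).round(4))
x,y=mag(-.163); go(x,y,.2,189)
E
```

```text
blue 454 c [649.5  75.6] size [66.2 41.8] long dir 23.3 z med 0.0301 mean [0.6491 0.0757] uv 360.8 157.7
foot 610 c [650.4  74.4] size [118.6  53.4] long dir 21.7 z med 0.0079 mean [0.646  0.0751] uv 359.5 160.9
studs 13 c [676.7  70.9] size [6.8 7.1] long dir 176.8 z med 0.0432 mean [0.6769 0.0707] uv 363.6 144.4
11 [0.6773 0.0703 0.0443]
11 [0.6663 0.0976 0.0438]
12 [0.6329 0.0523 0.0432]
12 [0.6217 0.0801 0.0444]
tool shift [-0.2907 -0.1826  0.0051] turn -2.56 at [0.1571 0.5268 0.2049] rpy [-179.94   -0.    163.4 ] F [ 0.1 -0.9 -0.6] w 0.0944 t 0.25
```

Request:
carry_out(
  steps=[
    [[-0.06,-0.037,0],-0.6,1],
    [[-0.115,-0.072,0],-1.2,1],
    [[-0.17,-0.107,0],-1.8,1],
    [[-0.225,-0.142,0],-2.4,1],
    [[-0.26,-0.163,0],-2.56,1],
    [[-0.28,-0.176,0],-2.56,1],
    [[-0.2907,-0.1826,0],-2.56,1],
    [[-0.2907,-0.1826,0],-2.56,1],
  ],
)

```text
time: 1.25
tool_pos: [0.3836, 0.269, 0.2054]
ee_rot: [3.141, -0.0, -2.985]
wrist_force: [-1.1, -0.7, -0.5]
width: 0.0175
finger_force: 0.0
```

```bash
python3 - <<'E'
from g import *
s=snap('top','d.png'); snap('scene','e.png')
x,y=mag(-.163); go(x,y,.055,189)
E
```

```text
tool shift [-0.0004 -0.0011  0.1504] turn 0.006 at [0.383  0.2698 0.2054] rpy [ 1.7997e+02 -2.0000e-02 -1.7094e+02] F [-0.9  0.3  0.8] w 0.0094 t 1.35
```

View pics/e.png

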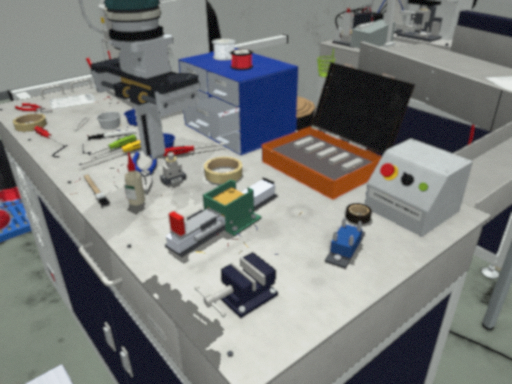

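The view shows the gripper above and behind the handle, closed, its fingertips near (150,150), with clear space below. I'll descend behind the handle next.

Request:
carry_out(
  steps=[
    [[0,-0.001,0.055],0,1],
    [[0,-0.001,0.11],0,1],
    [[0,-0.001,0.15],0,1],
    [[0,-0.001,0.15],0,1],
    [[-0.004,-0.001,0.15],0,1],
    [[-0.008,-0.001,0.15],0,1],
    [[-0.012,-0.001,0.15],0,1],
  ],
)

```text
time: 2.22
tool_pos: [0.3966, 0.2707, 0.0574]
ee_rot: [3.14, 0.002, -2.985]
wrist_force: [-3.6, -0.9, 2.3]
width: 0.0004
finger_force: 1.5
```

```bash
python3 - <<'E'
from g import *
x,y=mag(-.065); go(x,y,.055,189)
E
```

```text
tool shift [-0.0848  0.0002  0.0026] turn -0.0 at [0.3966 0.2707 0.0574] rpy [ 1.7992e+02  1.3000e-01 -1.7100e+02] F [-3.6 -0.9  2.3] w 0.0004 t 2.225
```

Request:
carry_out(
  steps=[
    [[-0.01,0,0],0,1],
    [[-0.02,0,0],0,1],
    [[-0.03,0,0],0,1],
    [[-0.04,0,0],0,1],
    [[-0.05,0,0],0,1],
    [[-0.06,0,0],0,1],
    [[-0.068,0,0],0,1],
    [[-0.074,0,0],0,1],
    [[-0.078,0,0],0,1],
    [[-0.078,0,0],0,1],
  ],
)

```text
time: 3.48
tool_pos: [0.4711, 0.2823, 0.0564]
ee_rot: [3.141, -0.004, -2.984]
wrist_force: [-7.0, -0.1, 7.0]
width: 0.0
finger_force: 3.5
```

Request:
carry_out(
  steps=[
    [[-0.002,0,0],0,1],
    [[-0.004,0,0],0,1],
    [[-0.004,0,0],0,1],
  ],
)

```text
time: 3.85
tool_pos: [0.4747, 0.2829, 0.0564]
ee_rot: [3.141, -0.005, -2.984]
wrist_force: [-7.1, -0.9, 5.6]
width: 0.0
finger_force: 3.9
```

Request:
carry_out(
  steps=[
    [[-0.002,0,0],0,1],
    [[-0.004,0,0],0,1],
    [[-0.004,0,0],0,1],
  ],
)

```text
time: 4.22
tool_pos: [0.477, 0.2832, 0.0564]
ee_rot: [3.141, -0.009, -2.984]
wrist_force: [-11.3, -1.3, 9.8]
width: 0.0006
finger_force: 5.9
```

Request:
carry_out(
  steps=[
    [[-0.002,0,0],0,1],
    [[-0.004,0,0],0,1],
    [[-0.004,0,0],0,1],
  ],
)

```text
time: 4.6
tool_pos: [0.477, 0.2832, 0.0564]
ee_rot: [-3.141, -0.017, -2.984]
wrist_force: [-21.6, -3.8, 15.6]
width: 0.0005
finger_force: 10.8
```

```bash
python3 - <<'E'
from g import *
s=snap('scene'); i=s['image'][:,:,::-1]
cv2.imwrite('pics/f.png',cv2.resize(i[150:270,140:300],(800,600),interpolation=2))
go(.477,.2832,.12,189)
E
```

```text
tool shift [ 0.0011 -0.0001 -0.0636] turn 0.005 at [0.477  0.2833 0.0564] rpy [-179.99   -0.99 -170.95] F [-20.7  -4.1  16. ] w 0.0002 t 4.65
```

View pics/f.png

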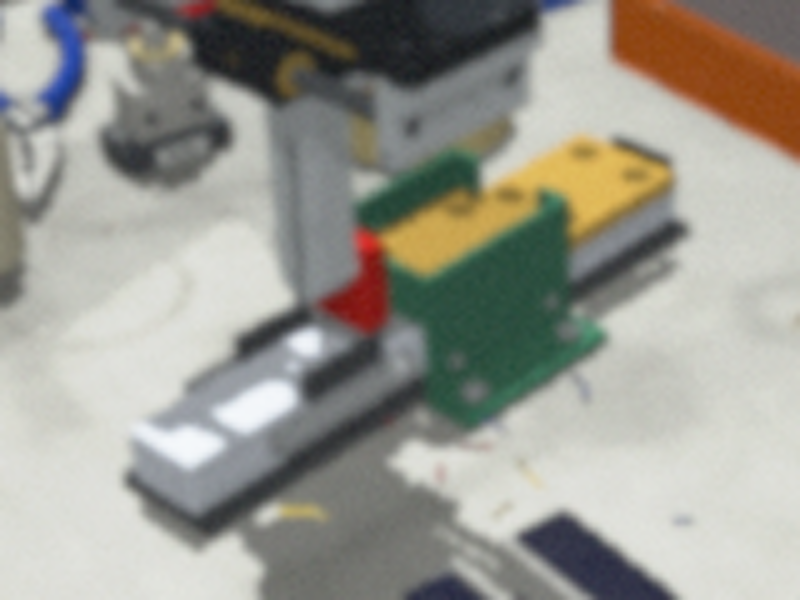

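The crop shows the handle at (365,285) hard against its stop. The fed plate lies out on the outfeed at (600,190) and the second is still in the box. I'll lift straight off so the slide snaps back.

Request:
carry_out(
  steps=[
    [[0.003,0,-0.06],0,1],
    [[0.003,0,-0.1],0,1],
    [[0.003,0,-0.12],0,1],
    [[0.003,0,-0.12],0,1],
    [[0.003,0,-0.12],0,0],
    [[0.003,0,-0.12],0,0],
  ],
)

```text
time: 5.4
tool_pos: [0.4809, 0.2831, 0.1736]
ee_rot: [-3.141, -0.003, -2.985]
wrist_force: [-0.0, 0.4, -1.1]
width: 0.0174
finger_force: 0.0
```

```bash
python3 - <<'E'
from m import *
from g import *
R=reg(.35,.7,.2,.4)
rect('handle',R&((H<8)|(H>172))&(S>140)&(V>80)&(Z>.06)&(Z<.09),.076)
rect('plate',R&(H>14)&(H<28)&(S>100)&(Z>.03)&(Z<.05)&(X>.585),.038)
x,y=mag(.081); go(x,y,.12,189)
i=s['image'][:,:,::-1];cv2.imwrite('pics/g.png',cv2.resize(i[130:290,230:390],(600,600),interpolation=2))
E
```

```text
handle 76 c [412.9 273.2] size [11.6 28.5] long dir 99.8 z med 0.0761 mean [0.4129 0.2731] uv 278.3 264.3
plate 546 c [624.  307.1] size [68.9 53. ] long dir 9.0 z med 0.0384 mean [0.6264 0.3083] uv 260.1 169.6
tool shift [-0.1457  0.0011  0.0534] turn -0.001 at [0.4809 0.2832 0.1738] rpy [-1.7996e+02 -1.6000e-01 -1.7101e+02] F [ 0.5 -0.4  1. ] w 0.0211 t 5.45
```

View pics/g.png

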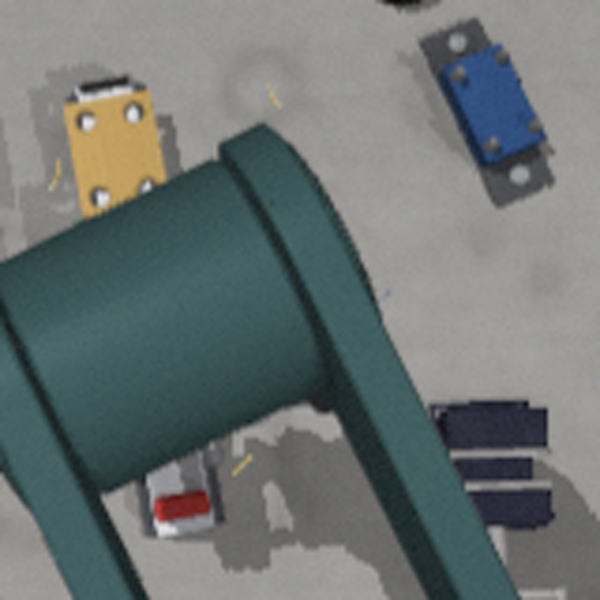

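The handle is back home at (182,505) in the crop. The plate is on the outfeed at (115,150), partly hidden by the arm.

Request:
carry_out(
  steps=[
    [[-0.04,0,0],0,-0.7],
    [[-0.08,0.0005,0],0,-0.7],
    [[-0.12,0.001,0.01],0,-0.7],
    [[-0.1437,0.001,0.04],0,-0.7],
    [[-0.1437,0.001,0.053],0,-0.7],
    [[-0.1437,0.001,0.053],0,-0.7],
    [[-0.1437,0.001,0.053],0,-0.7],
  ],
)

```text
time: 6.32
tool_pos: [0.6229, 0.3073, 0.1241]
ee_rot: [3.141, 0.002, -2.984]
wrist_force: [0.0, -0.3, 1.2]
width: 0.08
finger_force: 0.0
```

```bash
python3 - <<'E'
from m import *
from g import *
R=reg(.35,.7,.2,.4)
x,y=mag(.079); go(x,y,.016,189)
# scene view of plate holes
q=snap('scene'); i=q['image'][:,:,::-1]; C=cloud(q); hs=cv2.cvtColor(q['image'],cv2.COLOR_RGB2HSV)
m=(hs[...,0]>14)&(hs[...,0]<28)&(hs[...,1]>100)&(C[...,2]>.034)&(C[...,2]<.042)&(C[...,0]>.57)&(C[...,0]<.7)&(C[...,1]>.25)&(C[...,1]<.36)
v,u=np.nonzero(m);W=np.array([ray(q,a,b,.038)[:2] for a,b in zip(u,v)])
print(len(u),cv2.minAreaRect((W*1000).astype(np.float32)))
cv2.imwrite('pics/i.png',cv2.resize(i[130:250,200:360],(800,600),interpolation=2))
E
```

```text
tool shift [ 0.0011 -0.0007  0.1086] turn 0.003 at [0.6232 0.3074 0.1246] rpy [ 1.7996e+02  1.5000e-01 -1.7097e+02] F [-0.9 -0.5  0.4] w 0.08 t 6.375
372 ((615.0935668945312, 303.05291748046875), (93.69100189208984, 56.2552490234375), 7.834124565124512)
```

View pics/i.png

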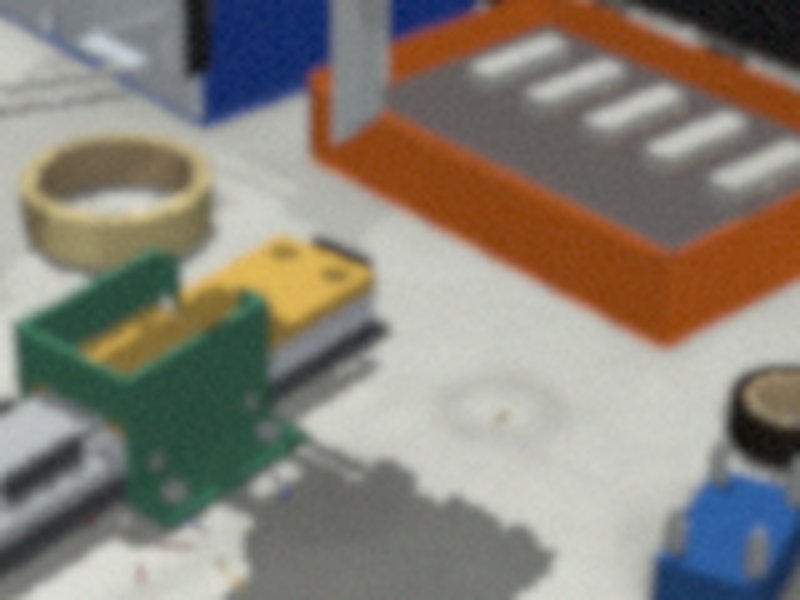

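The crop shows the plate at (290,285), with its free end and holes visible and the fingers open above it. The way down is clear.

Request:
carry_out(
  steps=[
    [[0,-0.0005,0.05],0,-0.7],
    [[0,-0.0005,0.09],0,-0.7],
    [[0,-0.0005,0.107],0,-0.7],
    [[0,-0.0005,0.107],0,-0.7],
    [[0,-0.0005,0.107],0,0.6],
    [[0,-0.0005,0.107],0,0.6],
    [[0,-0.0005,0.107],0,0.6],
    [[0,-0.0005,0.107],0,0.6],
  ],
)

```text
time: 7.42
tool_pos: [0.6242, 0.3069, 0.0171]
ee_rot: [3.141, 0.003, -2.985]
wrist_force: [-0.8, -0.3, 4.3]
width: 0.0538
finger_force: 30.0
```

Request:
carry_out(
  steps=[
    [[0,0,-0.005],0,0.6],
    [[0,0,-0.03],0,0.6],
    [[0,0,-0.08],0,0.6],
    [[0,0,-0.08],0,0.6],
  ],
)

```text
time: 7.92
tool_pos: [0.6263, 0.3076, 0.1015]
ee_rot: [3.139, 0.01, -2.985]
wrist_force: [0.8, 0.2, -0.2]
width: 0.0536
finger_force: 30.0
```

```bash
python3 g.py .6496 .0751 .1 201.9
```

```text
tool shift [ 0.0133 -0.2333  0.0009] turn -1.291 at [0.6263 0.3076 0.1015] rpy [ 179.87    0.58 -171.01] F [ 0.8  0.2 -0.2] w 0.0536 t 7.925
```

Request:
carry_out(
  steps=[
    [[0.002,-0.04,0],-0.3,0.6],
    [[0.005,-0.09,0],-0.6,0.6],
    [[0.008,-0.14,0],-0.9,0.6],
    [[0.011,-0.19,0],-1.2,0.6],
    [[0.0133,-0.22,0],-1.29,0.6],
    [[0.0133,-0.2333,0],-1.29,0.6],
    [[0.0133,-0.2333,0],-1.29,0.6],
    [[0.0133,-0.2333,0],-1.29,0.6],
  ],
)

```text
time: 8.93
tool_pos: [0.6465, 0.0754, 0.0951]
ee_rot: [3.141, -0.0, -2.758]
wrist_force: [0.5, 0.5, -1.4]
width: 0.0534
finger_force: 30.0
```

```bash
python3 - <<'E'
from m import *
from g import *
go(.6496,.0751,.065,201.9)
q=snap('scene'); i=q['image'][:,:,::-1]
for n,ss in (('top',s),('scene',q)):
    C=cloud(ss); hs=cv2.cvtColor(ss['image'],cv2.COLOR_RGB2HSV)
    m=(hs[...,0]>14)&(hs[...,0]<28)&(hs[...,1]>100)&(C[...,2]>.07)&(C[...,2]<.15)&(C[...,0]>.57)&(C[...,0]<.75)&(C[...,1]>0)&(C[...,1]<.15)
    print(n,m.sum(), C[m].mean(0) if m.any() else '', C[m].min(0),C[m].max(0))
cv2.imwrite('pics/j.png',np.hstack([cv2.resize(i[150:270,290:400],(410,450),interpolation=2),cv2.resize(s['image'][90:210,310:415,::-1],(390,450),interpolation=2)]))
E
```

```text
tool shift [-0.0027 -0.0016  0.0302] turn 0.009 at [0.6465 0.0755 0.0952] rpy [ 179.96   -0.   -158.01] F [-0.4  0.6 -0.8] w 0.0536 t 8.975
top 134 [0.63351695 0.07197226 0.11649326] [0.6030046  0.05524459 0.11200188] [0.67669538 0.09034607 0.1215726 ]
scene 754 [0.6407609  0.07388769 0.11367491] [0.60409443 0.03629992 0.1054652 ] [0.68399185 0.11403502 0.12161149]
```

View pics/j.png

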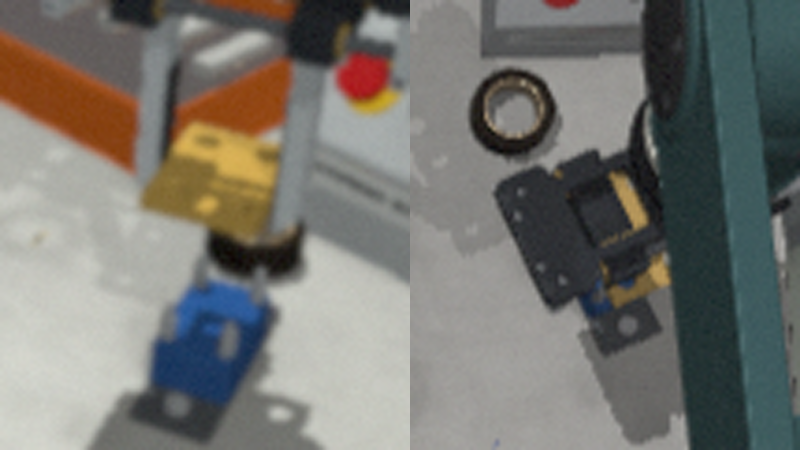

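The left half (scene view) shows the plate held level at (215,180) above the studs at (215,310). The right half (top view) is mostly hidden by the arm. I'll measure plate and fixture together in the scene view.

```bash
cat > n.py <<'E'
from h import *
from g import *
q=snap('scene'); C=cloud(q); hs=cv2.cvtColor(q['image'],cv2.COLOR_RGB2HSV).astype(int)
o=robot.get_obs(); tz=o['tool_pos'][2]
t=np.radians(21.9); A=np.array([[np.cos(t),np.sin(t)],[-np.sin(t),np.cos(t)]])
near=(abs(C[...,0]-.65)<.09)&(abs(C[...,1]-.075)<.09)
def ext(n,m,h):
    k=cv2.connectedComponentsWithStats(m.astype(np.uint8)); m=k[1]==1+np.argmax(k[2][1:,4])
    v,u=np.nonzero(m); W=np.array([ray(q,a,b,h)[:2] for a,b in zip(u,v)]); L=(W-[.6496,.0751])@A.T*1000
    r=cv2.minAreaRect((W*1000).astype(np.float32))
    print(n,len(u),'along',L[:,0].min().round(1),L[:,0].max().round(1),'across',L[:,1].min().round(1),L[:,1].max().round(1),np.round(r[1],1),'ang',round(r[2],1),'Zmed',np.median(C[m][:,2]).round(4))
    return m,u,v,L
br=near&(hs[...,0]>12)&(hs[...,0]<30)&(hs[...,1]>90)&(C[...,2]>.05)
print('V quantiles',np.percentile(hs[...,2][br],[10,30,50,70,90]))
ext('plate top',br&(hs[...,2]>150),tz+.021)
ext('plate all',br,tz+.021)
ext('plate bottom plane',br,tz+.013)
bl=near&(hs[...,0]>95)&(hs[...,0]<125)&(hs[...,1]>100)&(abs(C[...,2]-.03)<.003)
ext('block top',bl,.03)
m=(near&(C[...,2]>.035)&(C[...,2]<.055)&(hs[...,1]<80)).astype(np.uint8); n,l,st,c=cv2.connectedComponentsWithStats(m)
for k in range(1,n):
    if st[k,4]>8:
        p=C[l==k]; print('stud',st[k,4],((p[:,:2].mean(0)-[.6496,.0751])@A.T*1000).round(1),'zmax',p[:,2].max().round(4))
print('tool',((o['tool_pos'][:2]-[.6496,.0751])@A.T*1000).round(1))
E
python3 n.py
```

```text
V quantiles [ 86. 123. 131. 155. 203.]
plate top 307 along -20.1 31.3 across -21.7 27.3 [51.8 48.3] ang 23.7 Zmed 0.1146
plate all 770 along -52.4 31.3 across -28.8 31.3 [87.8 55. ] ang 28.0 Zmed 0.1144
plate bottom plane 770 along -40.6 44.8 across -26.0 35.2 [89.5 56.1] ang 28.0 Zmed 0.1144
block top 330 along -34.6 31.2 across -22.1 16.7 [65.9 38.4] ang 23.5 Zmed 0.0285
stud 20 [24.4 12.9] zmax 0.0479
stud 22 [ 23.8 -17.1] zmax 0.0471
stud 21 [-23.9  13.6] zmax 0.0474
stud 23 [-24.1 -17.3] zmax 0.0476
tool [-2.7  1.4]
```

Request:
carry_out(
  steps=[
    [[-0.0027,-0.0016,0],0,0.6],
    [[-0.0027,-0.0016,0.025],0,0.6],
    [[-0.0027,-0.0016,0.045],0,0.6],
    [[-0.0027,-0.0016,0.051],0,0.6],
    [[-0.0027,-0.0016,0.051],0,0.6],
    [[-0.0027,-0.0016,0.051],0,0.6],
  ],
)

```text
time: 9.82
tool_pos: [0.6505, 0.0735, 0.0456]
ee_rot: [-3.141, 0.002, -2.759]
wrist_force: [0.8, -0.3, -0.6]
width: 0.0534
finger_force: 30.0
```

```bash
python3 n.py; python3 g.py .6496 .0751 .017 201.9; python3 -c "
from h import *
q=snap('scene');cv2.imwrite('pics/k.png',cv2.resize(q['image'][190:275,310:390,::-1],(560,595),interpolation=2))"
```

```text
V quantiles [ 90.9 126.7 135.  164.  211. ]
plate top 318 along -18.3 34.5 across -26.5 25.2 [53.1 51.1] ang 23.3 Zmed 0.0648
plate all 752 along -47.2 34.5 across -30.4 26.8 [84.5 54. ] ang 26.9 Zmed 0.0645
plate bottom plane 752 along -36.5 46.5 across -28.0 30.2 [86. 55.] ang 26.9 Zmed 0.0645
block top 143 along -36.7 -1.3 across -21.8 15.6 [35.8 36.6] ang 14.2 Zmed 0.0284
stud 24 [-23.9  13. ] zmax 0.0477
stud 24 [ -7.5 -33.4] zmax 0.0545
stud 25 [-23.5 -16.8] zmax 0.0469
tool [ 0.4 -1.9]
tool shift [0.0004 0.0019 0.0287] turn -0.001 at [0.6506 0.0735 0.0457] rpy [-1.7996e+02  1.2000e-01 -1.5811e+02] F [-0.2 -0.4  0.1] w 0.0538 t 9.875
```

View pics/k.png

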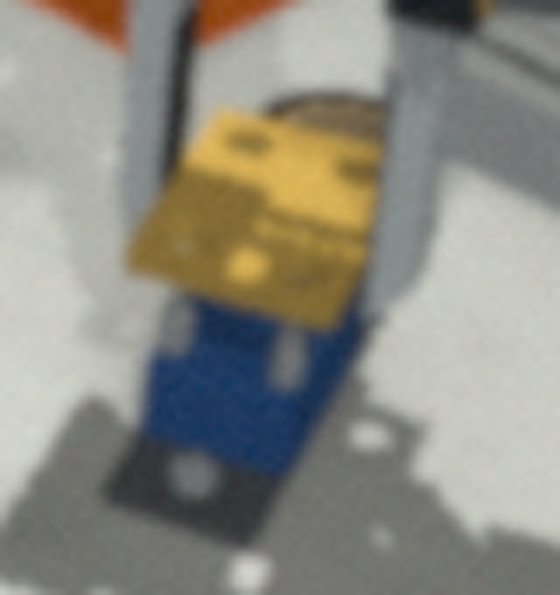

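```bash
python3 - <<'E'
from g import *
q=snap('scene'); o=robot.get_obs();tz=o['tool_pos'][2]
t=np.radians(21.9); A=np.array([[np.cos(t),np.sin(t)],[-np.sin(t),np.cos(t)]])
f=lambda p,h:(A@(ray(q,310+p[0]/7-.5,190+p[1]/7-.5,h)[:2]-[.6496,.0751])*1000).round(1)
print('bottom front corners',f((128,272),tz+.013),f((330,333),tz+.013),'top far left',f((218,107),tz+.021))
print('bottom hole',f((247,266),tz+.017))
print('foot front corners (expect -58,+-20)',f((103,492),.006),f((247,545),.006))
go(.6496,.0751,.045,201.9)
for c in [(-24,15),(-24,-15)]:
    for h in (.03,.048):
        X=np.array([.6496,.0751])+A.T@np.array(c)/1000; u=proj(q,[*X,h]); print(c,h,((u+.5-[310,190])*7).round(0))
E
```

```text
bottom front corners [-36.1  23.9] [-37.  -28.5] top far left [35.2 25.8]
bottom hole [-25.2  -3.1]
foot front corners (expect -58,+-20) [-58.6  18. ] [-60.9 -20.7]
tool shift [0.0002 0.0018 0.0006] turn -0.0 at [0.6505 0.0735 0.0456] rpy [-1.7996e+02  1.1000e-01 -1.5810e+02] F [-0.2 -0.5 -1.3] w 0.0538 t 9.975
(-24, 15) 0.03 [169. 347.]
(-24, 15) 0.048 [175. 290.]
(-24, -15) 0.03 [281. 381.]
(-24, -15) 0.048 [289. 324.]
```

The crop shows the plate level just over the studs, with stud tips at (178,305) and (290,340). It sits about 1.5 mm off across the fixture, so I'll correct that and lower gently.

Request:
carry_out(
  steps=[
    [[0.0005,0.0016,0],0,0.6],
    [[0.0005,0.0016,0.004],0,0.6],
    [[0.0005,0.0016,0.008],0,0.6],
    [[0.0005,0.0016,0.012],0,0.6],
    [[0.0005,0.0016,0.015],0,0.6],
    [[0.0005,0.0016,0.015],0,0.6],
  ],
)

```text
time: 10.72
tool_pos: [0.6488, 0.0749, 0.0292]
ee_rot: [3.141, 0.0, -2.759]
wrist_force: [1.2, 0.4, -0.1]
width: 0.0539
finger_force: 30.0
```

```bash
python3 g.py .6496 .0751 .017 201.9
```

```text
tool shift [-0.0008 -0.0001  0.0122] turn -0.0 at [0.6488 0.0749 0.0292] rpy [ 179.99    0.   -158.1 ] F [ 1.2  0.4 -0.1] w 0.0539 t 10.725
```

Plate bottom is at about 42 mm, below the stud tips, with no force. I'll continue down.

Request:
carry_out(
  steps=[
    [[-0.0004,0,0.003],0,0.6],
    [[-0.0004,0,0.006],0,0.6],
    [[-0.0004,0,0.009],0,0.6],
    [[-0.0004,0,0.0115],0,0.6],
    [[-0.0004,0,0.0115],0,0.6],
  ],
)

```text
time: 11.35
tool_pos: [0.6493, 0.075, 0.0177]
ee_rot: [3.141, 0.0, -2.759]
wrist_force: [1.4, 0.3, -2.4]
width: 0.0534
finger_force: 30.0
```

Request:
carry_out(
  steps=[
    [[0,0,0.001],0,0.6],
    [[0,0,0.0015],0,0.6],
    [[0,0,0.0015],0,0.6],
  ],
)

```text
time: 11.72
tool_pos: [0.6494, 0.075, 0.0172]
ee_rot: [-3.142, 0.001, -2.759]
wrist_force: [-0.6, 0.9, 3.3]
width: 0.0537
finger_force: 30.0
```

Contact is felt at the seated height. I'll release gently and lift away.

Request:
carry_out(
  steps=[
    [[0,0,0],0,-0.5],
    [[0,0,0],0,-0.5],
    [[0,0,0],0,-0.5],
    [[0,0,-0.03],0,-0.5],
    [[0,0,-0.09],0,-0.5],
    [[0,0,-0.15],0,-0.5],
    [[0,0,-0.18],0,-0.5],
    [[0.05,0,-0.18],0,-0.5],
    [[0.11,0,-0.18],0,-0.5],
    [[0.16,0,-0.18],0,-0.5],
  ],
)

```text
time: 12.98
tool_pos: [0.4988, 0.0146, 0.1963]
ee_rot: [-3.141, -0.0, -2.759]
wrist_force: [-0.1, -0.5, 0.5]
width: 0.0705
finger_force: 0.0
```

```bash
python3 - <<'E'
from g import *
q=snap('scene'); C=cloud(q)
hs=cv2.cvtColor(q['image'],cv2.COLOR_RGB2HSV)
m=(hs[...,0]>14)&(hs[...,0]<28)&(hs[...,1]>90)&(abs(C[...,0]-.65)<.06)&(abs(C[...,1]-.075)<.06)&(C[...,2]>.02)
p=C[m];A=np.c_[p[:,:2]-[.65,.075],np.ones(len(p))]; print(len(p),np.linalg.lstsq(A[p[:,2]>.034],p[p[:,2]>.034][:,2],rcond=None)[0])
cv2.imwrite('pics/l.png',cv2.resize(q['image'][170:280,150:390,::-1],(800,367),interpolation=2))
print(robot.get_obs()['tool_pos'],robot.get_obs()['width'],robot.get_obs()['time'])
E
```

```text
717 [ 0.00035317 -0.00226693  0.03644529]
[0.49311704 0.0132866  0.19557592] 0.07072553524243512 13.025
```

View pics/l.png

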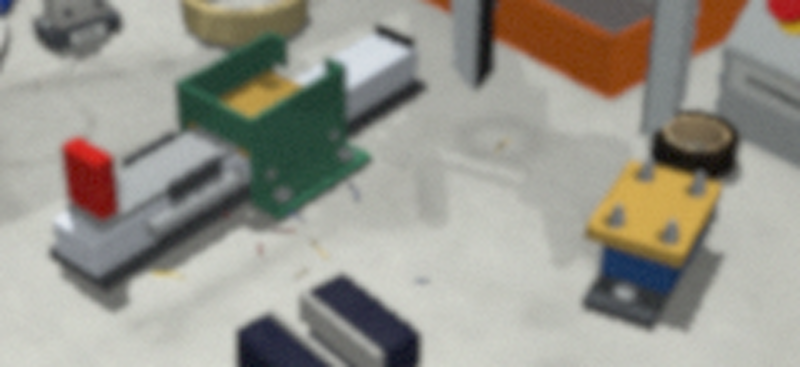

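The picture shows the plate flat on the block at (655,210) with all four studs through its holes. The handle is home at (90,180), the second plate is in the magazine at (260,95), and the gripper is clear.

```bash
python3 -c "
from bench import robot
print(robot.close_job())"
```

```text
the job is handed in; nothing more can be done
None
```

The job is handed in: one plate was fed, the slide snapped back home, the plate lies flat over the fixture's four studs, and the second plate is still in the magazine.

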